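# Regrip a drill blank in a V-block and lock it in the cam clamp

## Task

Pull the brass blank out of the wooden stand and rest it in the sloping blue V-block with its lower end down on the foot stop, let go of it there, then take it again from the side and lay it level in the two vees of the cam clamp, between the anvil and the plunger, and let go. Then swing the red-knobbed crank until the green flat of the cam stands at the plunger and holds the blank tight against the anvil, and leave it there, neither short of the flat nor past it. Leave the two steel blanks standing in the stand, and do not push the flux bottle or the brown jar about.

Things in the scene. Friction and masses are not known exactly. Their poses are not given: they have to be found in the camera images.
- blank_brass: the brass-yellow drill blank to be clamped: a plain solid rod, 14 mm diameter, 130 mm long, both ends alike, 0.08 to 0.17 kg. Origin at the centre of its lower end as it stands in the stand; z runs along the rod
- blank_brass_center (a point): centre of the brass blank, on its axis, half-way along (65 mm from either end); axes as the blank's, z along the rod
- blank_steel_a_center (a point): centre of a grey steel blank of the same size, standing in the same stand; leave it
- blank_steel_b_center (a point): centre of the other grey steel blank; leave it
- stand: fixed wooden block, 120 x 44 x 45 mm (x, y, height), origin at the centre of its underside. Three upright sockets, 16 mm wide and 38 mm deep, in a row along its x axis at x = -40, 0 and +40 mm; each blank stands 7 mm above the bench in one of them (which one varies), its upper 92 mm free, its top 137 mm above the bench, and may lean up to 3 degrees
- v_block: fixed blue V-block, base 110 x 50 mm (x, y), origin at the centre of its underside. A rod rests in it in its x-z plane at 45 degrees: lower end on a steel foot stop at (45, 0, 42) mm, climbing towards -x in direction (-0.707, 0, 0.707). The stop reaches 6 mm above the rod's axis. A blue spine plate runs 26 mm below the rod's axis, square to it
- v_block_seat (a point): centre of a blank resting in the V-block on the foot stop: (-1, 0, 88) mm in the V-block's frame, axes as its. Two 90-degree steel vees, 8 mm thick, hold the rod 12 and 84 mm up from the stop; flanks rise to the rod's axis and reach 16 mm to each side. Between them (16 to 80 mm) the rod is free for fingers down to the spine; above 88 mm it overhangs freely
- clamp: fixed cam clamp, grey base 44 x 258 mm, 10 mm thick, from y = -80 to +178 mm in this frame; origin on its underside below the centre of a clamped blank. The blank lies level along y, axis 52 mm up, in two 90-degree steel vees 12 mm thick at y = -45 and +45 mm (flanks as high as the axis, 16 mm to each side); between them (-39 to +39 mm) it is free for fingers down to the base
- clamp_seat (a point): centre of the blank when clamped: 52 mm above the clamp's origin; axes as the clamp's, y along the rod, +y towards the plunger. The anvil (34 mm wide, 64 mm high) has its face at y = -65 mm; the plunger guide, 67 mm high, stands at y = 87 to 95 mm. Laid in at the start, a blank has at least 11 mm of play along y
- cam_axis (a point): point on the crank's upright axis: (0, 142, 52) mm in the clamp's frame; the knob swings round it at 42 mm. Round the work: a fixed solid screen 0.38 m high runs at y = 0.03 to 0.08 m (x 0.36 to 0.89 m), right of the stand, and another at x = 0.27 to 0.36 m for y below 0.05 m; the arm may start behind them and must rise over them
- crank_knob (a point): middle of the upright red knob at the end of the crank arm: 36 mm high, 14 to 16 mm diameter, standing from 69 to 105 mm above the bench; this point is 89 mm above the bench. At joint 0 its direction from the axis is 140 degrees round from the clamp's +x through its +y; it turns anticlockwise seen from above as the joint grows
- crank (a joint): crank angle in rad, -0.05 to 3.4; starts at 0 to 0.2. A spring holds the plunger against the cam; turning to the dwell drives it 16 mm forward. The flat dwell, painted green on the cam, is at the plunger from 1.25 to 2.15, middle 1.7; further on it backs off again. With a blank in place it begins to press at about 1.05. It stays where left; it takes about 2 N at the knob, a little more when pressing
- plunger: the sliding plunger, 15 mm brass head; origin at the centre of its flat end face, which presses the blank; moves along the clamp's y, its face at y = +80 mm when the crank reads 0, nearer the anvil as the crank turns
- flux_bottle_center (a point): middle of the green flux bottle with a red cap, 48 mm diameter, 110 mm high, standing loose near the work; leave it. A fixed yellow tin, 44 mm high, lies beside it at x 0.42 to 0.51, y 0.21 to 0.34 m
- sand_jar_center (a point): middle of the brown jar with a black cap, 60 mm diameter, 88 mm high, standing loose near the work; leave it

How it is judged:
By the outcome, as a careful person would: the job done as asked, in the order asked, and still so for the second after the job is handed in, with the robot touching nothing.
It also fails if it takes over 72 s, if anything falls off the work surface, if the arm or the gripper's body presses on something with over 40 N, if the wrist force passes 120 N, or if a joint passes its speed limit or range.

## Robot

A 6-joint arm with a two-finger parallel gripper is mounted at the origin on a cart in front of the work surface, level with it; the furniture and walls round the work are solid. World frame = base frame: x ahead of the robot, y to its left, z up, the work surface at z = 0. Lengths are in m, angles in rad, forces in N, time in s.
With the tool pointing down it reaches from about 0.35 to 0.975 m from the base axis. Payload 4.9 kg.
Tool frame: the origin (TCP) lies midway between the tips of the shut fingers; the grasp point (between the pads) lies 19 mm behind it; z points along the fingers, y is the line along which they close (so a half turn about z gives the same grasp; the last joint's range is limited). The gripper opens to 85 mm and grips with 20 to 120 N. Pads are 22 mm wide; open, the fingers measure 114 mm over their backs; the gripper's body (76 mm by 85 mm) begins 54 mm behind the grasp point. The pads swing forward as they close: fully open they stand 13 mm farther back than shut.
Start: joints at [-1.314, 0.053, 1.613, -0, 1.476, -0.119], TCP at [0.229, -0.581, 0.231] pointing down, gripper open.
Joint ranges: [-3.01, 3.01], [-1.01, 2.22], [0.06, 2.58], [-1.02, 4.17], [0.09, 2.62], [-3.14, 3.14]. Speed limits (rad/s): [2.57, 2.57, 3.14, 3.14, 3.14, 3.14].

## Interface

Orientations are given as a rotation vector (axis times angle).
In Python, from station import telemetry, optics, ctrl gives the robot as it stands.
- The arm moves only by the shell command python3 -m pendant 'ROWS' [FORCE]. ROWS is JSON, one flat list of numbers, 7 for each row, row after row: the turn, a rotation vector about the tool's x, y, z as a fraction of full scale, then the shift along the tool's x, y, z as a fraction of full scale, then the opening, from 0 (shut) to 1 (fully open). In form: [ax, ay, az, tx, ty, tz, fingers, ax, ay, az, tx, ty, tz, fingers, ...]. A call has 1 to 12 rows; each row is the pose to reach, as a shift and turn from the pose commanded when the call began, along the tool's axes at that moment; what a row does not reach only later rows make up. Full scale, the value 1, is 300 mm for a shift and 30 degrees for a turn. A row lasts 1/8 s, in which the tool goes at most 62.5 mm and 10.7 degrees, less where a joint would pass 70% of its speed; a pose out of reach is approached as far as the arm can. A call with a number of a shift or a turn outside -1 to 1 is refused whole. A call with a gripper value outside its range is refused whole. The fingers move at their own pace and stop on an object; FORCE is the grip in N (left out, the last holds). Time passes only in rows, so rows that repeat a pose let the fingers close. It gives the time, the measured TCP pose, the force, the opening and the grip force at its end, in the units of the state.
- telemetry.get_obs(): the state, without advancing time (a new reading comes with each control period).
- optics.get_image(name): name is "side" or "top" or "wrist"; returns a dict with "image" (400x640x3 uint8, red, green, blue), "depth" (400x640 float32, m along the optical axis (not along the pixel's ray), 0 where there is no reading), "fx", "fy", "cx", "cy" (pixels), "rvec" (rotation vector, rad) and "tvec" (3), from world to camera coordinates, as OpenCV has them. Camera axes: x right, y down, z forward; pixel columns grow to the right and rows downward; lengths in m; the calibration is good to about 2 mm. A picture is of the moment at which its call begins.
- ctrl.finish_job(): hands the job in; it is judged then, once.
The state is a dict: "t": time; "q": joint angles; "dq": joint speeds; "effort": joint torques, N m; "tool_pos": TCP position; "tool_rot": TCP orientation; "contact_force": force on the tool from outside, world axes, zero at the start; "wrist_torque": the same for the moment, N m; "opening": finger opening in m; "grip_force": force on a finger pad.
Only numpy, scipy, OpenCV 4.12 (cv2) and the standard library are available. Lean on these libraries where they do the work, as an engineer would, in place of code of your own. Each camera call takes 0.05 s, during which the arm holds its last target. There are 200 camera calls.

## Working session

There is one attempt and no reset: what is moved stays moved. The work goes in short steps, Python scripts to look and compute and a shell command to move; the robot and the scene stay as the last step left them, time stands still between calls to the robot, and variables do not carry over. Pictures are saved under pics/ and viewed, at most 10 in all, crops included, and the job is handed in when it is done.

```bash
ls; mkdir -p pics; python3 - <<'E'
from station import telemetry, optics
import cv2,numpy as np
o=telemetry.get_obs(); print({k:np.round(v,3).tolist() for k,v in o.items()})
ims=[]
for n in ["side","top"]:
    d=optics.get_image(n); np.savez(f"pics/{n}0.npz",**d)
    R=cv2.Rodrigues(np.array(d["rvec"]))[0]; print(n,d["fx"],d["cx"],d["cy"],(-R.T@d["tvec"]).round(3),R.round(2).tolist())
    cv2.imwrite(f"pics/{n}0.png",d["image"][:,:,::-1])
E
```

```text
pics
{'t': 0.0, 'q': [-1.314, 0.053, 1.614, 0.0, 1.476, -0.119], 'dq': [0.001, 0.002, 0.001, -0.0, 0.001, -0.0], 'effort': [-0.001, -39.369, -37.018, -0.0, 0.007, -0.0], 'tool_pos': [0.229, -0.581, 0.23], 'tool_rot': [-3.084, -0.586, 0.0], 'contact_force': [0.348, 0.175, 0.521], 'wrist_torque': [0.013, -0.016, 0.037], 'grip_force': 0.0, 'opening': 0.086}
side 490.18030504242853 321.51465528128864 202.32473165927473 [0.293 0.894 0.638] [[-0.96, -0.29, -0.0], [-0.19, 0.62, -0.76], [0.22, -0.72, -0.65]]
top 432.466259054289 322.64064050427356 198.9427446898172 [0.43  0.281 0.937] [[0.0, -1.0, -0.01], [-1.0, -0.0, -0.07], [0.07, 0.01, -1.0]]
```

View pics/side0.png

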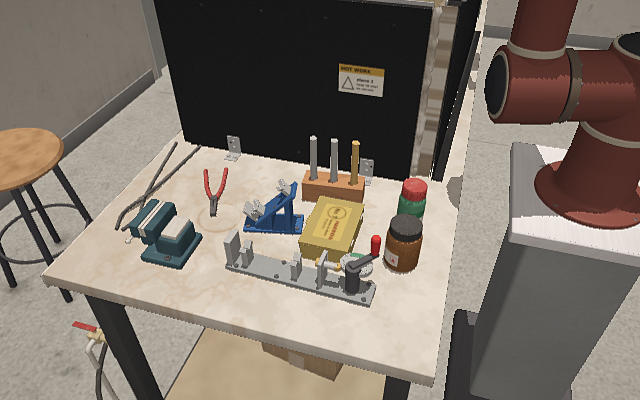

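View pics/top0.png

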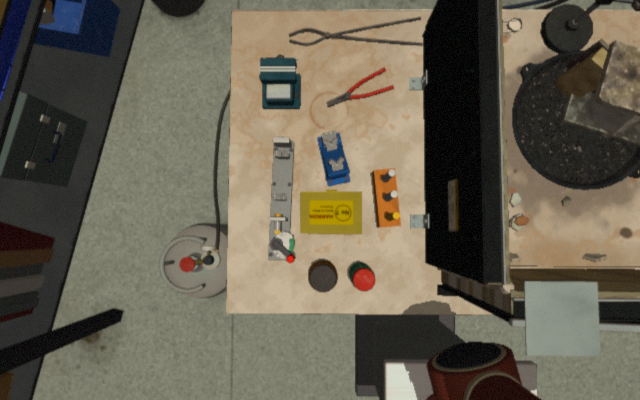

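The side view shows the brass blank at (355,160), to the right of the steels. It also shows the blue V-block at (275,210), the clamp from (230,255) to (370,290), and the knob at (376,245). The top view shows the stand at (386,197), V-block at (334,157), clamp at (283,200), knob at (290,259), jar at (322,276) and bottle at (363,277).

```bash
cat > h.py <<'E'
import numpy as np,cv2
def world(d):
    R=cv2.Rodrigues(np.array(d["rvec"],float))[0]; v,u=np.mgrid[0:400,0:640]; z=d["depth"].astype(float)
    c=np.stack([(u-d["cx"])/d["fx"]*z,(v-d["cy"])/d["fy"]*z,z],-1)
    return (c-np.array(d["tvec"]).ravel())@R
def load(n): return dict(np.load(f"pics/{n}.npz"))
E
python3 - <<'E'
from h import *
for n in ["side0","top0"]:
    d=load(n); W=world(d); hsv=cv2.cvtColor(d["image"],cv2.COLOR_RGB2HSV).astype(int); H,S,V=hsv[...,0],hsv[...,1],hsv[...,2]
    X,Y,Z=W[...,0],W[...,1],W[...,2]; ok=(d["depth"]>0)&(X>.3)&(X<.95)&(Y>.08)&(Y<.55)&(Z>-.02)&(Z<.2)
    print(n,"bench z",np.median(Z[ok&(Z<.006)]))
    def rep(name,m):
        m=m&ok
        if m.sum()<5: print(name,m.sum());return
        P=W[m]; print(name,m.sum(),"med",np.median(P,0).round(4),"min",np.percentile(P,2,axis=0).round(3),"max",np.percentile(P,98,axis=0).round(3))
        r=cv2.minAreaRect((P[:,:2]*1000).astype(np.float32)); print("   rect",np.round(r[0],1),np.round(r[1],1),round(r[2],1))
        return P
    P=rep("brass",(H>15)&(H<32)&(S>120)&(Z>.055)&(Y<.2))
    if P is not None:
        for a in(.06,.08,.1,.12,.134):
            q=P[abs(P[:,2]-a)<.008]; print("   ",a,len(q),np.median(q,0).round(4) if len(q) else '')
    rep("standtop",(H>4)&(H<16)&(S>100)&(Z>.035)&(Z<.055)&(Y<.2))
    rep("blue",(H>100)&(H<125)&(S>120)&(Y>.1))
    rep("bluebase",(H>100)&(H<125)&(S>120)&(Y>.1)&(Z<.02))
    rep("greybase",(S<60)&(Z>.004)&(Z<.016)&(Y>.3)&(X<.72))
    rep("steelTop",(S<60)&(Z>.115)&(Z<.15)&(Y<.2)&(Y>.1))
    rep("knob",((H<6)|(H>174))&(S>150)&(Z>.06)&(Y>.3))
    rep("cap",((H<6)|(H>174))&(S>120)&(Z>.06)&(Y<.3)&(X<.5))
    rep("blackcap",(V<90)&(Z>.075)&(Z<.1)&(Y<.4)&(X<.5))
E
python3 - <<'E'
from h import *
a=load("side0")["image"][120:310,210:430]; b=load("top0")["image"][110:300,240:420]
o=np.hstack([cv2.resize(a,(440,380),interpolation=2),cv2.resize(b,(360,380),interpolation=2)])
cv2.imwrite("pics/crop1.png",o[:,:,::-1])
E
```

```text
side0 bench z -0.0017729338039370137
brass 245 med [0.4536 0.1619 0.0988] min [0.448 0.156 0.057] max [0.46  0.165 0.136]
   rect [454.1 160.2] [12.4 15. ] 8.3
    0.06 35 [0.4533 0.1615 0.0611]
    0.08 48 [0.4536 0.162  0.0797]
    0.1 44 [0.4537 0.1623 0.0998]
    0.12 50 [0.4537 0.1618 0.1193]
    0.134 39 [0.4542 0.1615 0.1333]
standtop 843 med [0.4894 0.1706 0.0428] min [0.436 0.138 0.035] max [0.551 0.187 0.045]
   rect [494.6 161.1] [120.   48.3] 5.5
blue 1429 med [0.5676 0.2832 0.0161] min [0.529 0.247 0.003] max [0.628 0.303 0.088]
   rect [622.  309.2] [226.7  73.3] 35.1
bluebase 752 med [0.5716 0.2833 0.0062] min [0.526 0.244 0.002] max [0.63  0.304 0.019]
   rect [620.1 307.9] [222.2  73.3] 35.1
greybase 2649 med [0.4825 0.3906 0.0084] min [0.365 0.362 0.005] max [0.61  0.409 0.014]
   rect [529.6 357.8] [387.1 123.9] 3.1
steelTop 172 med [0.5143 0.1664 0.1288] min [0.488 0.157 0.116] max [0.539 0.172 0.136]
   rect [493.9 164.7] [92.2 17.5] 0.1
knob 173 med [0.3713 0.3598 0.0936] min [0.365 0.352 0.069] max [0.378 0.363 0.104]
   rect [371.4 357.2] [14.  13.1] 26.0
cap 
[... 884 characters left out ...]
8 0.005] max [0.631 0.301 0.013]
   rect [581.9 270. ] [106.2  46.7] 12.9
greybase 1608 med [0.521  0.3813 0.01  ] min [0.369 0.358 0.006] max [0.694 0.407 0.015]
   rect [515.9 421.4] [178.4 433.4] 73.5
steelTop 89 med [0.5019 0.1627 0.1361] min [0.491 0.155 0.118] max [0.541 0.17  0.139]
   rect [516.1 162.6] [50.4 13.4] 7.4
knob 49 med [0.3754 0.3535 0.1043] min [0.368 0.348 0.094] max [0.381 0.359 0.107]
   rect [375.5 353.5] [13.7 13.5] 42.3
cap 395 med [0.3371 0.2144 0.1094] min [0.318 0.196 0.106] max [0.356 0.232 0.112]
   rect [337.  213.6] [41.4 40. ] 2.3
blackcap 710 med [0.34   0.2885 0.0872] min [0.313 0.165 0.078] max [0.459 0.316 0.096]
   rect [395.1 230.3] [108.9 220.7] 32.2
```

View pics/crop1.png

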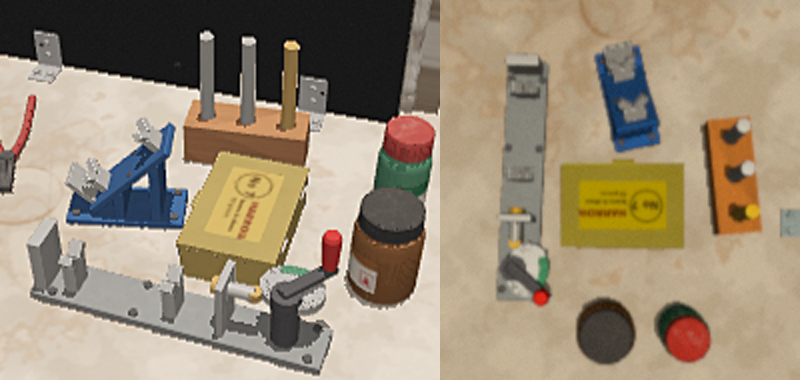

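The stand, blanks, V-block (foot at far +x) and clamp (+y towards the robot) are clear, and the sizes agree with those given. I'll rise over the screens and swing in.

```bash
python3 -m pendant '[0,0,0,0,0,-0.8,1, 0,0,0,0,0,-0.8,1, 0,0,0,0,0,-0.8,1, 0,0,0,0,0,-0.8,1, 0,0,0,0.8,-1,-0.8,1, 0,0,0,0.8,-1,-0.8,1, 0,0,0,0.8,-1,-0.8,1, 0,0,0,0.8,-1,-0.8,1, 0,0,0,0.8,-1,-0.8,1, 0,0,0,0.8,-1,-0.8,1, 0,0,0,0.8,-1,-0.8,1]' 60
python3 - <<'E'
from station import telemetry as T
o=T.get_obs();print({k:[round(float(x),4) for x in o[k]] for k in("q","tool_pos","tool_rot")})
E
python3 - <<'E'
from h import *
for n in ["side0","top0"]:
    d=load(n); W=world(d); hsv=cv2.cvtColor(d["image"],cv2.COLOR_RGB2HSV).astype(int); H,S,V=hsv[...,0],hsv[...,1],hsv[...,2]
    X,Y,Z=W[...,0],W[...,1],W[...,2]+(.0018 if n=="side0" else 0); ok=d["depth"]>0
    def rep(name,m):
        m=(m&ok).astype(np.uint8); k,l,st,_=cv2.connectedComponentsWithStats(m)
        i=1+np.argmax(st[1:,4]); P=W[l==i]; r=cv2.minAreaRect((P[:,:2]*1000).astype(np.float32))
        print(n,name,len(P),"mean",P.mean(0).round(4),"rect",np.round(r[0],1),np.round(r[1],1),round(r[2],1), "line yaw",np.degrees(np.arctan(np.polyfit(P[:,0],P[:,1],1)[0])).round(2))
    rep("bluebase",(H>100)&(H<125)&(S>100)&(Z<.02)&(X>.5)&(X<.67)&(Y>.22)&(Y<.33))
    rep("blueAll",(H>100)&(H<125)&(S>100)&(X>.5)&(X<.67)&(Y>.22)&(Y<.33))
    b=(X>.35)&(X<.69)&(Y>.35)&(Y<.43)&(S<70)
    rep("clampbase",b&(Z>.007)&(Z<.014)); rep("clampAll",b&(Z>.007))
    rep("anvil",b&(Z>.058)&(X>.55)); rep("guide",b&(Z>.06)&(X>.4)&(X<.5))
    vx=(X>.5)&(X<.67)&(Y>.22)&(Y<.33)&(S<70)
    rep("vees",vx&(Z>.03)); rep("highvee",vx&(Z>.075))
E
```

```text
t: 1.48
tool_pos: [0.343, -0.2113, 0.4718]
tool_rot: [3.084, 0.595, 0.002]
contact_force: [0.7, -0.1, 0.6]
opening: 0.0855
grip_force: 0.0
{'q': [-0.7376, -0.5036, 1.6902, 0.0004, 1.9533, 0.4524], 'tool_pos': [0.343, -0.2113, 0.4718], 'tool_rot': [3.0837, 0.5945, 0.002]}
side0 bluebase 745 mean [0.5723 0.279  0.0066] rect [579.7 274. ] [109.9  52. ] 14.5 line yaw 16.12
side0 blueAll 1445 mean [0.5681 0.2788 0.0286] rect [579.7 274. ] [109.9  52. ] 14.5 line yaw 13.75
side0 clampbase 2440 mean [0.4826 0.3883 0.0084] rect [491.7 384.2] [ 46.8 258.2] 88.3 line yaw -1.68
side0 clampAll 4637 mean [0.4802 0.3869 0.026 ] rect [491.6 379.4] [ 58.9 258.5] 89.1 line yaw -0.68
side0 anvil 141 mean [0.6103 0.3812 0.0612] rect [610.7 380.2] [13.6 34.6] 0.5 line yaw 21.38
side0 guide 96 mean [0.4491 0.3878 0.0642] rect [449.6 386.5] [36.2  7.6] 87.6 line yaw 42.57
side0 vees 269 mean [0.6133 0.2814 0.0395] rect [614.5 278. ] [39.5 35.3] 16.1 line yaw 7.07
side0 highvee 150 mean [0.5561 0.2681 0.0923] rect [556.8 265.6] [21.7 30. ] 15.9 line yaw -11.24
top0 bluebase 170 mean [0.5394 0.2602 0.0077] rect [539.3 260.2] [20.1 47.7] 10.0 line yaw -39.47
top0 blueAll 659 mean [0.5677 0.269  0.0413] rect [582.4 269.7] [106.8  48.1] 12.7 line yaw 10.78
top0 clampbase 1250 mean [0.5246 0.3796 0.0101] rect [524.5 381.9] [ 44. 196.] 88.0 line yaw -0.47
top0 clampAll 2404 mean [0.4971 0.3806 0.0277] rect [494.1 377.2] [ 55.9 256.6] 87.9 line yaw -1.19
top0 anvil 102 mean [0.6141 0.3781 0.0637] rect [614.3 377.9] [33.3 12. ] 87.0 line yaw 28.05
top0 guide 78 mean [0.4062 0.3859 0.0654] rect [407.6 386. ] [14.  24.2] 0.7 line yaw -1.35
top0 vees 239 mean [0.6173 0.2782 0.0421] rect [616.5 278. ] [40.1 29.8] 11.7 line yaw 6.63
top0 highvee 143 mean [0.5588 0.2646 0.0944] rect [558.6 264.5] [22.2 28.3] 11.7 line yaw -4.78
```

```bash
python3 -m pendant '[0,0,0.29,0.81,-1,0,1, 0,0,0.29,0.81,-1,0,1, 0,0,0.29,0.81,-1,0,1, 0,0,0.29,0.81,-1,0,1, 0,0,0.29,0.81,-1,0,1, 0,0,0.29,0.81,-1,0,1, 0,0,0.29,0.81,-1,0,1, 0,0,0.29,0.81,-1,0.6,1, 0,0,0.29,0.81,-1,0.6,1, 0,0,0.29,0.81,-1,0.6,1,0,0,0.29,0.81,-1,0.6,1]'
python3 - <<'E'
from h import *
from station import telemetry as T, optics
from scipy.spatial.transform import Rotation as Ro
o=T.get_obs();print({k:[round(float(x),4) for x in o[k]] for k in("q","tool_pos","tool_rot")})
d=optics.get_image("wrist"); np.savez("pics/wrist1.npz",**d); cv2.imwrite("pics/wrist1.png",d["image"][:,:,::-1])
R=cv2.Rodrigues(np.array(d["rvec"]))[0]; c=-R.T@np.array(d["tvec"]); Rt=Ro.from_rotvec(o["tool_rot"]).as_matrix()
print("cam in tool",(Rt.T@(c-o["tool_pos"])).round(3),(Rt.T@R.T).round(2).tolist(),d["fx"])
E
```

```text
t: 2.85
tool_pos: [0.4555, 0.153, 0.2842]
tool_rot: [-3.121, -0.349, 0.019]
contact_force: [0.1, 2.0, -1.1]
opening: 0.0853
grip_force: 0.0
{'q': [0.1681, -0.3201, 1.8637, 0.0015, 1.6101, 1.5164], 'tool_pos': [0.4555, 0.153, 0.2842], 'tool_rot': [-3.1213, -0.3487, 0.0192]}
cam in tool [ 0.074  0.001 -0.143] [[-0.0, -0.96, -0.29], [1.0, -0.0, 0.0], [-0.0, -0.29, 0.96]] 306.5999898417436
```

View pics/wrist1.png

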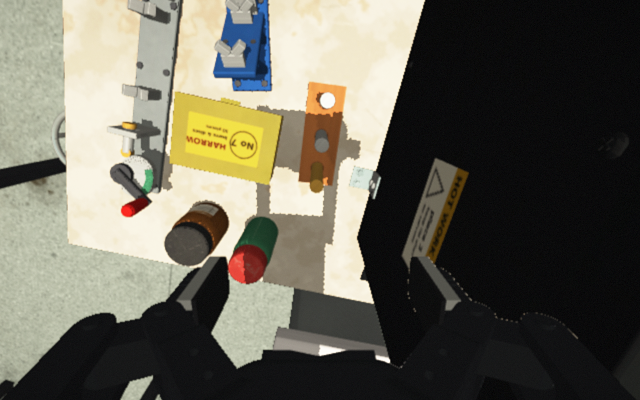

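The wrist view shows the brass top at (317,190), two steels at (321,140) and (327,100), and V-block at (240,45). I'll measure the brass and V-block from here.

```bash
python3 - <<'E'
from h import *
d=load("wrist1"); W=world(d); hsv=cv2.cvtColor(d["image"],cv2.COLOR_RGB2HSV).astype(int); H,S,V=hsv[...,0],hsv[...,1],hsv[...,2]
X,Y,Z=np.moveaxis(W,-1,0); ok=(d["depth"]>0)
def rep(name,m):
    m=(m&ok).astype(np.uint8); k,l,st,_=cv2.connectedComponentsWithStats(m)
    if k<2: print(name,"none"); return
    i=1+np.argmax(st[1:,4]); P=W[l==i]; r=cv2.minAreaRect((P[:,:2]*1000).astype(np.float32))
    print(name,len(P),"mean",P.mean(0).round(4),"rect",np.round(r[0],1),np.round(r[1],1),round(r[2],1))
print("bench",np.median(Z[ok&(abs(Z)<.008)]))
bx=(X>.42)&(X<.49)&(Y>.13)&(Y<.18)
for a in(.065,.08,.095,.11,.125): rep(f"brass {a}",bx&(abs(Z-a)<.008))
rep("brasstop",bx&(Z>.132))
rep("standtop",(H>4)&(H<18)&(S>100)&(abs(Z-.045)<.006)&(Y<.2))
vb=(X>.5)&(X<.67)&(Y>.22)&(Y<.33)
rep("blue",(H>95)&(H<128)&(S>90)&vb); rep("lowvee",vb&(S<70)&(Z>.03)&(Z<.07)); rep("highvee",vb&(S<70)&(Z>.075))
c=(X>.35)&(X<.69)&(Y>.35)&(Y<.43)&(S<70)
rep("anvil",c&(Z>.058)&(X>.55)); rep("guide",c&(Z>.06)&(X>.42)&(X<.5)); rep("base",c&(Z>.006)&(Z<.014))
rep("steel mid",(X>.48)&(X<.51)&(Y>.13)&(Y<.18)&(Z>.132)); rep("steel far",(X>.52)&(X<.55)&(Y>.13)&(Y<.19)&(Z>.132))
rep("knob",((H<6)|(H>174))&(S>150)&(Z>.06)&(Y>.3))
E
```

```text
bench 0.0003449578563337021
brass 0.065 28 mean [0.4621 0.1553 0.0649] rect [461.5 155.4] [ 3.6 12.1] 10.8
brass 0.08 31 mean [0.4618 0.1556 0.0795] rect [460.8 156.1] [ 4.6 13. ] 21.1
brass 0.095 33 mean [0.462  0.1556 0.0949] rect [461.3 156. ] [ 4.1 12.3] 16.7
brass 0.11 37 mean [0.4619 0.1553 0.1101] rect [460.8 154.3] [13.4  5.4] 87.3
brass 0.125 47 mean [0.4619 0.1558 0.1251] rect [460.8 155.4] [ 5.6 13.3] 10.8
brasstop 10279 mean [0.4705 0.154  0.369 ] rect [471.6 154.6] [13.2 51.7] 13.1
standtop 2831 mean [0.5014 0.1592 0.0454] rect [496.4 158.3] [119.8  43.8] 5.5
blue 2905 mean [0.57   0.2587 0.0433] rect [579.  267.6] [100.4  49. ] 12.8
lowvee 561 mean [0.6083 0.2738 0.0431] rect [609.3 274.4] [23.7 29.5] 12.6
highvee 618 mean [0.5586 0.2629 0.0955] rect [558.9 263.8] [22.7 30.6] 12.4
anvil none
guide 225 mean [0.4521 0.3811 0.0665] rect [451.9 382.4] [35.   7.3] 87.8
base 4927 mean [0.5126 0.3766 0.0102] rect [488.4 381.3] [ 45.4 246.2] 87.8
steel mid 177 mean [0.4967 0.1585 0.1372] rect [496.7 158.2] [13.2 13.1] 13.0
steel far 194 mean [0.5362 0.1622 0.1373] rect [536.2 162.1] [12.8 13.5] 12.9
knob 303 mean [0.377  0.35   0.0948] rect [374.9 352.3] [13.5 14.1] 39.4
```

```bash
python3 -m pendant '[0,0,0,0.006,-0.006,0.4,1, 0,0,0,0.006,-0.006,0.4,1, 0,0,0,0.006,-0.006,0.4,1,0,0,0,0.006,-0.006,0.4,1]'; cat >> h.py <<'E'
from scipy.spatial.transform import Rotation as Ro
def st():
    from station import telemetry as T
    o=T.get_obs(); R=Ro.from_rotvec(o["tool_rot"]).as_matrix()
    print("t",round(o["t"],2),"pos",np.round(o["tool_pos"],4),"x",R[:,0].round(3),"y",R[:,1].round(3),"z",R[:,2].round(3),"q",np.round(o["q"],2),"F",np.round(o["contact_force"],1),"op",round(o["opening"],4),"g",round(o["grip_force"],1))
    return np.array(o["tool_pos"]),R
def rel(target):
    p,R=st(); print("shift fs",(R.T@(np.array(target)-p)/.3).round(4)); return p,R
E
python3 -c "
from h import *
rel([.4567,.155,.101])"
```

```text
t: 3.4
tool_pos: [0.4622, 0.156, 0.1753]
tool_rot: [3.122, 0.35, 0.009]
contact_force: [0.2, -0.3, 0.8]
opening: 0.0852
grip_force: 0.0
t 3.4 pos [0.4622 0.156  0.1753] x [0.975 0.221 0.005] y [ 0.221 -0.975  0.001] z [ 0.006  0.    -1.   ] q [ 0.17 -0.25  1.99 -0.    1.4   1.52] F [ 0.2 -0.3  0.8] op 0.0852 g 0.0
shift fs [-0.0201 -0.0012  0.2474]
```

```bash
python3 -m pendant '[0,0,0,-0.018,-0.001,0.12,1, 0,0,0,-0.018,-0.001,0.247,1, 0,0,0,-0.018,-0.001,0.247,1, 0,0,0,-0.018,-0.001,0.247,1]'; python3 -c "
from h import *
rel([.4567,.155,.101])"
```

```text
t: 3.9
tool_pos: [0.4572, 0.1556, 0.101]
tool_rot: [-3.122, -0.351, -0.009]
contact_force: [-0.1, 0.9, -0.2]
opening: 0.0856
grip_force: 0.0
t 3.9 pos [0.4572 0.1556 0.101 ] x [0.975 0.222 0.006] y [ 0.222 -0.975  0.   ] z [ 0.006  0.001 -1.   ] q [ 0.17 -0.18  2.06 -0.    1.26  1.52] F [-0.1  0.9 -0.2] op 0.0856 g 0.0
shift fs [-0.0019  0.0017  0.0001]
```

```bash
python3 -m pendant '[0,0,0,0,0,0,0, 0,0,0,0,0,0,0, 0,0,0,0,0,0,0, 0,0,0,0,0,0,0, 0,0,0,0,0,0,0, 0,0,0,0,0,0,0,0,0,0,0,0,0,0,0,0,0,0,0,0,0]' 70; python3 -c "
from h import *
st()"
```

```text
t: 4.9
tool_pos: [0.4547, 0.1553, 0.0975]
tool_rot: [3.122, 0.351, 0.001]
contact_force: [-0.7, -0.1, 4.2]
opening: 0.012
grip_force: 68.1
t 4.9 pos [0.4547 0.1553 0.0975] x [0.975 0.222 0.   ] y [ 0.222 -0.975  0.   ] z [ 0.  0. -1.] q [ 0.17 -0.18  2.06 -0.    1.25  1.52] F [-0.7 -0.1  4.2] op 0.012 g 68.1
```

```bash
python3 -m pendant '[0,0,0,0,0,-0.1,0, 0,0,0,0,0,-0.2,0, 0,0,0,0,0,-0.4,0, 0,0,0,0,0,-0.55,0, 0,0,0,0,0,-0.55,0, 0,0,0,0,0,-0.55,0]'; python3 -c "
from h import *
b=np.array([.580,.269,0]);bx=np.array([.975,.2215,0])
rel(b+bx*(-.019+.0354)+[0,0,.27])"
```

```text
t: 5.65
tool_pos: [0.4537, 0.1552, 0.2603]
tool_rot: [3.122, 0.351, -0.004]
contact_force: [-0.2, -0.9, -2.1]
opening: 0.012
grip_force: 68.3
t 5.65 pos [0.4537 0.1552 0.2603] x [ 0.975  0.222 -0.003] y [ 0.222 -0.975 -0.   ] z [-0.003 -0.    -1.   ] q [ 0.17 -0.32  1.9   0.    1.56  1.52] F [-0.2 -0.9 -2.1] op 0.012 g 68.3
shift fs [ 0.5494 -0.2764 -0.0337]
```

```bash
python3 -m pendant '[0,0,0,0,-0.15,0,0, 0,0.2,0,0.05,-0.276,0,0, 0,0.5,0,0.2,-0.276,-0.03,0, 0,0.8,0,0.4,-0.276,-0.03,0, 0,1,0,0.55,-0.276,-0.03,0, 0,1,0,0.55,-0.276,-0.03,0,0,1,0,0.55,-0.276,-0.03,0]'; python3 -m pendant '[0,0.25,0,0,0,0,0,0,0.5,0,0,0,0,0,0,0.5,0,0,0,0,0,0,0.5,0,0,0,0,0]'; python3 - <<'E'
from h import *
b=np.array([.580,.269,0]);bx=np.array([.975,.2215,0])
rel(b+bx*(-.019+.0354)+[0,0,.1555])
from station import optics
d=optics.get_image("side"); np.savez("pics/side2.npz",**d); cv2.imwrite("pics/side2.png",cv2.resize(d["image"][60:300,180:500],(800,600))[:,:,::-1])
# rod fit: brass pixels
W=world(d); hsv=cv2.cvtColor(d["image"],cv2.COLOR_RGB2HSV).astype(int)
m=(hsv[...,0]>15)&(hsv[...,0]<32)&(hsv[...,1]>110)&(W[...,2]>.13)&(W[...,0]>.5)&(W[...,0]<.75)&(W[...,1]>.2)&(W[...,1]<.35)
P=W[m]; c=P.mean(0); dr=np.linalg.svd(P-c)[2][0]; print(m.sum(),c.round(4),dr.round(3),P.min(0).round(3),P.max(0).round(3))
E
```

```text
t: 6.52
tool_pos: [0.5957, 0.2723, 0.2682]
tool_rot: [-2.964, -0.333, -0.786]
contact_force: [-0.2, 0.4, -1.2]
opening: 0.0123
grip_force: 68.7
t: 7.02
tool_pos: [0.5972, 0.2727, 0.2722]
tool_rot: [-2.808, -0.316, -1.163]
contact_force: [0.5, -0.5, -1.0]
opening: 0.012
grip_force: 68.8
t 7.03 pos [0.5972 0.2727 0.2722] x [0.69  0.157 0.707] y [ 0.222 -0.975 -0.   ] z [ 0.689  0.157 -0.707] q [ 0.35 -0.32  2.02 -0.15  0.67  1.78] F [ 0.5 -0.5 -1. ] op 0.012 g 68.8
shift fs [-0.2776 -0.0005  0.2723]
366 [0.6274 0.2863 0.2409] [ 0.691  0.16  -0.705] [0.596 0.278 0.206] [0.66  0.297 0.273]
```

View pics/side2.png

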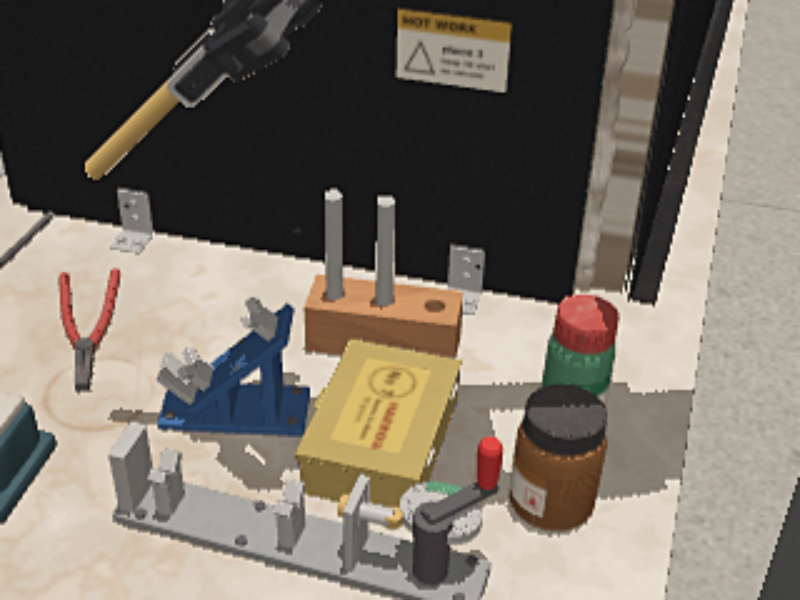

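The side view shows the rod held at 45° in line with the tool and clear of everything, with the V-block below at (235,370). I'll lower to hover.

```bash
python3 -m pendant '[0,0,0,-0.14,0,0.136,0,0,0,0,-0.278,0,0.272,0,0,0,0,-0.278,0,0.272,0,0,0,0,-0.278,0,0.272,0]'; python3 - <<'E'
from h import *
b=np.array([.580,.269,0]);bx=np.array([.975,.2215,0])
p,R=st()
from station import optics
for n in("wrist","top","side"):
    d=optics.get_image(n); np.savez(f"pics/{n}3.npz",**d)
    W=world(d); S=cv2.cvtColor(d["image"],cv2.COLOR_RGB2HSV).astype(int)[...,1]
    # to block frame guess
    c,s=.9752,.2215; q=W-b; xb=c*q[...,0]+s*q[...,1]; yb=-s*q[...,0]+c*q[...,1]; z=W[...,2]
    sa=(-(xb-.045)+(z-.042))*.7071; h=((xb-.045)+(z-.042))*.7071
    ok=(d["depth"]>0)&(S<80)&(abs(yb)<.03)&(h<.006)&(h>-.02)
    for nm,a,bb in(("stop",-.01,.004),("low",.004,.03),("high",.07,.1)):
        m=ok&(sa>a)&(sa<bb)
        if m.sum()>8: print(n,nm,m.sum(),"s",np.percentile(sa[m],[3,97]).round(4),"y",np.percentile(yb[m],[2,50,98]).round(4),"h",np.percentile(h[m],[3,97]).round(4))
im=load("wrist3")["image"]; cv2.imwrite("pics/wrist3.png",im[:,:,::-1])
E
```

```text
t: 7.58
tool_pos: [0.5979, 0.2731, 0.1583]
tool_rot: [-2.805, -0.315, -1.169]
contact_force: [1.2, -0.2, -0.3]
opening: 0.0122
grip_force: 68.8
t 7.58 pos [0.5979 0.2731 0.1583] x [0.686 0.156 0.71 ] y [ 0.222 -0.975 -0.001] z [ 0.693  0.158 -0.704] q [ 0.35 -0.19  2.11 -0.22  0.44  1.86] F [ 1.2 -0.2 -0.3] op 0.0122 g 68.8
wrist high 681 s [0.0793 0.087 ] y [-0.0135 -0.0012  0.0117] h [-0.0097  0.0014]
top stop 10 s [-0.0059 -0.0028] y [0.0081 0.0124 0.0154] h [-0.0004  0.0057]
side stop 140 s [-0.0087 -0.0017] y [-0.0115  0.0082  0.0175] h [-0.0187  0.0052]
side low 111 s [0.0073 0.0151] y [-0.01    0.0045  0.0166] h [-0.019  -0.0015]
side high 115 s [0.0783 0.0867] y [-0.0093  0.0056  0.0162] h [-0.0193 -0.0012]
```

View pics/wrist3.png

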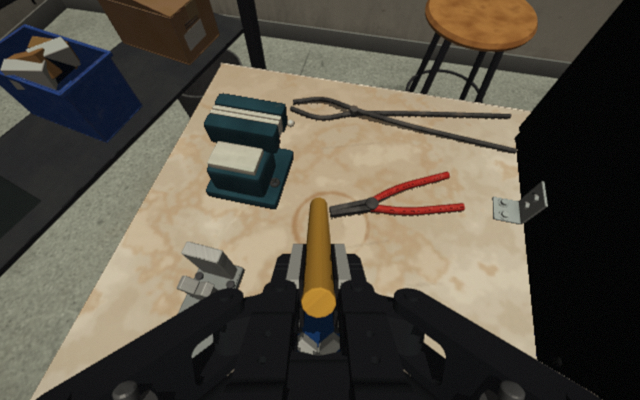

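The wrist view shows the rod centred over the V-block, with its bottom at (317,330). The vee measurement agrees with my frame to about 1 mm.

```bash
cat >> h.py <<'E'
B=np.array([.580,.2685,0]);BX=np.array([.9752,.2215,0])
def seat(s,h): # TCP for rod held along tool
    return B+BX*(.045+(-s+h)*.7071)+[0,0,.042+(s+h)*.7071]
E
python3 -c "
from h import *
rel(seat(.0905+.008,.020)); rel(seat(.0905+.008,.001))"
```

```text
t 7.72 pos [0.5982 0.2733 0.1598] x [0.685 0.155 0.712] y [ 0.222 -0.975 -0.001] z [ 0.694  0.159 -0.702] q [ 0.35 -0.19  2.11 -0.22  0.44  1.86] F [-0.2 -0.3 -1.7] op 0.012 g 68.8
shift fs [-0.1492  0.0022  0.0101]
t 7.72 pos [0.5982 0.2733 0.1598] x [0.685 0.155 0.712] y [ 0.222 -0.975 -0.001] z [ 0.694  0.159 -0.702] q [ 0.35 -0.19  2.11 -0.22  0.44  1.86] F [-0.2 -0.3 -1.7] op 0.012 g 68.8
shift fs [-0.2125  0.0022  0.0096]
```

```bash
python3 -m pendant '[0,0,0,-0.1,0.002,0.01,0,0,0,0,-0.15,0.002,0.01,0,0,0,0,-0.18,0.002,0.01,0,0,0,0,-0.2,0.002,0.01,0,0,0,0,-0.21,0.002,0.01,0,0,0,0,-0.21,0.002,0.01,0]'; python3 -c "
from h import *
rel(seat(.0905,.0))"
```

```text
t: 8.48
tool_pos: [0.5565, 0.2635, 0.111]
tool_rot: [-2.803, -0.316, -1.171]
contact_force: [3.1, 3.9, 2.2]
opening: 0.0123
grip_force: 68.7
t 8.47 pos [0.5565 0.2635 0.111 ] x [0.685 0.156 0.711] y [ 0.223 -0.975 -0.001] z [ 0.693  0.159 -0.703] q [ 0.37 -0.22  2.23 -0.29  0.36  1.94] F [3.1 3.9 2.2] op 0.0123 g 68.7
shift fs [-0.0001  0.0012  0.0237]
```

```bash
python3 -m pendant '[0,0,0,0,-0.002,0.01,0,0,0,0,0,-0.002,0.018,0,0,0,0,0,-0.002,0.024,0,0,0,0,0,-0.002,0.024,0]'; python3 -c "
from h import *
rel(seat(.0905,.0))"
```

```text
t: 8.98
tool_pos: [0.5612, 0.2651, 0.1053]
tool_rot: [-2.804, -0.316, -1.17]
contact_force: [5.4, 3.9, 2.4]
opening: 0.0122
grip_force: 68.8
t 8.97 pos [0.5612 0.2651 0.1053] x [0.686 0.156 0.711] y [ 0.223 -0.975 -0.001] z [ 0.693  0.159 -0.703] q [ 0.37 -0.2   2.22 -0.3   0.34  1.96] F [5.4 3.9 2.4] op 0.0122 g 68.8
shift fs [ 0.0017  0.0028 -0.0015]
```

```bash
python3 -m pendant '[0,0,0,0.002,0,0.008,0,0,0,0,0.002,0,0.008,0]'; python3 -m pendant '[0,0,0,0,0,0.007,0,0,0,0,0,0,0.007,0]';python3 -c "
from h import *
rel(seat(.0905,.0))"
```

```text
t: 9.22
tool_pos: [0.5629, 0.2654, 0.1036]
tool_rot: [-2.805, -0.316, -1.168]
contact_force: [3.6, 4.2, 4.2]
opening: 0.0121
grip_force: 69.3
t: 9.48
tool_pos: [0.5635, 0.2657, 0.1037]
tool_rot: [-2.806, -0.316, -1.168]
contact_force: [-32.7, -7.2, 32.7]
opening: 0.0121
grip_force: 74.4
t 9.47 pos [0.5635 0.2657 0.1037] x [0.687 0.157 0.709] y [ 0.223 -0.975  0.   ] z [ 0.692  0.158 -0.705] q [ 0.37 -0.19  2.22 -0.3   0.34  1.96] F [-32.7  -7.2  32.7] op 0.0121 g 74.4
shift fs [-0.      0.0032 -0.0108]
```

```bash
python3 -m pendant '[0,0,0,0,0,-0.005,0,0,0,0,0,0,-0.005,0]'; python3 -m pendant '[0,0,0,0,0,0,0.3,0,0,0,0,0,0,0.6,0,0,0,0,0,0,0.6,0,0,0,0,0,0,0.6]'; cat >> h.py <<'E'
def rod(n="side",lo=-.02,hi=.16):
    from station import optics
    d=optics.get_image(n); W=world(d)+([0,0,.0018] if n=="side" else 0); hsv=cv2.cvtColor(d["image"],cv2.COLOR_RGB2HSV).astype(int)
    q=W-B; xb=q@BX; yb=q@np.array([-.2215,.9752,0]); z=W[...,2]
    s=(-(xb-.045)+(z-.042))*.7071; h=((xb-.045)+(z-.042))*.7071
    m=(hsv[...,0]>15)&(hsv[...,0]<32)&(hsv[...,1]>110)&(abs(yb)<.03)&(abs(h)<.03)&(s>lo)&(s<hi)&(d["depth"]>0)
    P=W[m]; c=P.mean(0); dr=np.linalg.svd(P-c)[2][0]
    print(n,m.sum(),"dir",dr.round(3),"s",np.percentile(s[m],[1,99]).round(4),"h",np.percentile(h[m],[5,50,95]).round(4),"y",np.percentile(yb[m],[2,50,98]).round(4))
    return d
E
python3 -c "
from h import *
st();d=rod();cv2.imwrite('pics/side4.png',cv2.resize(d['image'][130:280,220:420],(800,600),interpolation=2)[:,:,::-1])"
```

```text
t: 9.72
tool_pos: [0.563, 0.2655, 0.1036]
tool_rot: [-2.805, -0.316, -1.169]
contact_force: [-7.7, 1.1, 12.8]
opening: 0.0118
grip_force: 69.8
t: 10.22
tool_pos: [0.5614, 0.2643, 0.1001]
tool_rot: [-2.81, -0.316, -1.161]
contact_force: [-0.3, 1.1, -0.4]
opening: 0.0509
grip_force: 0.0
t 10.22 pos [0.5614 0.2643 0.1001] x [0.691 0.157 0.706] y [ 0.222 -0.975  0.   ] z [ 0.688  0.156 -0.708] q [ 0.37 -0.19  2.22 -0.3   0.34  1.96] F [-0.3  1.1 -0.4] op 0.0509 g 0.0
side 414 dir [ 0.688  0.19  -0.701] s [0.0009 0.1286] h [-0.0019  0.0039  0.0079] y [-0.0186  0.0071  0.0109]
```

View pics/side4.png

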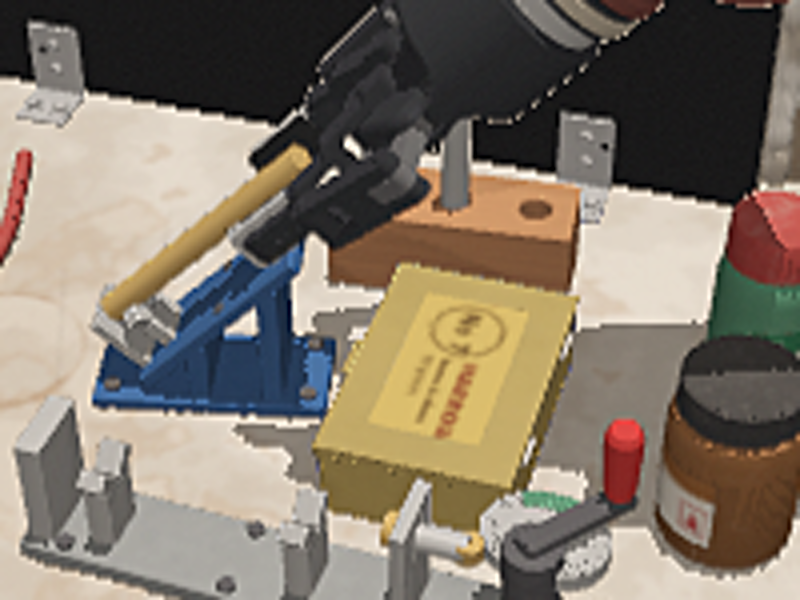

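The side view shows the blank lying in the V-block with its lower end on the stop, at (105,310). The measured extent is s = 0.001 to 0.129 m. I'll withdraw along the rod's normal, then turn the tool over.

```bash
python3 -m pendant '[0,0,0,0.05,0,-0.02,0.6,0,0,0,0.2,0,-0.05,0.6,0,0,0,0.35,0,-0.05,1,0,0,0,0.5,0,-0.2,1,0,-0.3,0,0.64,0,-0.36,1,0,-0.6,0,0.64,0,-0.36,1,0,-0.9,0,0.64,0,-0.36,1,0,-1,0,0.64,0,-0.36,1,0,-1,0,0.64,0,-0.36,1]'; python3 -c "
from h import *
st();rod()"
```

```text
t: 11.4
tool_pos: [0.6209, 0.2781, 0.3147]
tool_rot: [-3.065, -0.345, -0.407]
contact_force: [0.4, -0.2, 0.2]
opening: 0.0858
grip_force: 0.0
t 11.4 pos [0.6209 0.2781 0.3147] x [0.941 0.214 0.261] y [ 0.222 -0.975 -0.001] z [ 0.254  0.059 -0.965] q [ 0.32 -0.02  1.56 -0.03  1.33  1.67] F [ 0.4 -0.2  0.2] op 0.0858 g 0.0
side 420 dir [ 0.695  0.168 -0.699] s [0.0011 0.1284] h [-0.002   0.0038  0.0078] y [0.0011 0.0076 0.0106]
```

```bash
python3 -m pendant '[0,-0.3,0,0.05,0,0,1,0,-0.6,0,0.1,0,0,1,0,-0.9,0,0.1,0,0,1,0,-1,0,0.1,0,0,1,0,-1,0,0.1,0,0,1]' && python3 -m pendant '[0,-0.3,0,0,0,0,1,0,-0.6,0,0,0,0,1,0,-0.9,0,0,0,0,1,0,-1,0,0,0,0,1,0,-1,0,0,0,0,1]';  python3 -c "
from h import *
rel(seat(.060,.10))"
```

```text
t: 12.08
tool_pos: [0.6481, 0.2843, 0.3198]
tool_rot: [3.067, 0.345, -0.405]
contact_force: [0.7, 0.0, 0.4]
opening: 0.0856
grip_force: 0.0
t: 12.7
tool_pos: [0.6478, 0.2843, 0.3197]
tool_rot: [2.808, 0.316, -1.164]
contact_force: [-0.1, 0.5, 0.2]
opening: 0.0857
grip_force: 0.0
t 12.7 pos [0.6478 0.2843 0.3197] x [ 0.689  0.157 -0.707] y [ 0.222 -0.975 -0.   ] z [-0.69  -0.157 -0.707] q [0.29 0.73 0.75 0.07 2.45 1.67] F [-0.1  0.5  0.2] op 0.0857 g 0.0
shift fs [0.3968 0.0015 0.3789]
```

```bash
python3 -m pendant '[0,0,0,0.13,0,0.13,1,0,0,0,0.27,0,0.25,1,0,0,0,0.397,0,0.379,1,0,0,0,0.397,0,0.379,1,0,0,0,0.397,0,0.379,1]' ;  python3 - <<'E'
from h import *
rel(seat(.060,-.017))
from station import optics
d=optics.get_image("wrist"); cv2.imwrite("pics/wrist5.png",d["image"][:,:,::-1])
E
```

```text
t: 13.32
tool_pos: [0.6523, 0.2855, 0.1601]
tool_rot: [2.811, 0.317, -1.158]
contact_force: [1.0, -0.1, 0.4]
opening: 0.0852
grip_force: 0.0
t 13.32 pos [0.6523 0.2855 0.1601] x [ 0.692  0.158 -0.704] y [ 0.222 -0.975 -0.   ] z [-0.687 -0.156 -0.71 ] q [0.29 0.81 0.88 0.06 2.22 1.65] F [ 1.  -0.1  0.4] op 0.0852 g 0.0
shift fs [0.0077 0.0017 0.4039]
```

View pics/wrist5.png

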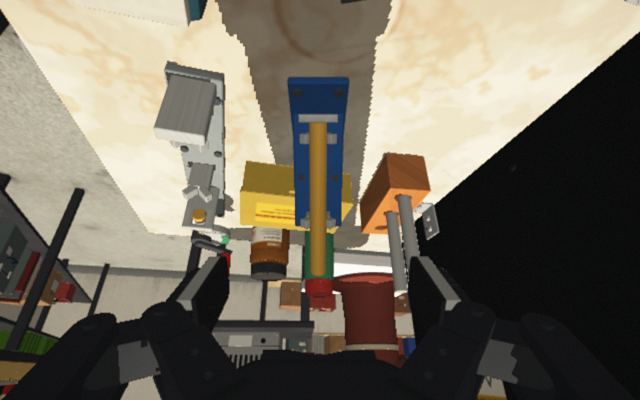

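The wrist view shows the rod running up the middle of the image, from (318,125) at the stop to (318,270), centred between the open fingers.

```bash
python3 -m pendant '[0,0,0,0.008,0.002,0.13,1,0,0,0,0.008,0.002,0.26,1,0,0,0,0.008,0.002,0.34,1,0,0,0,0.008,0.002,0.38,1,0,0,0,0.008,0.002,0.4,1,0,0,0,0.008,0.002,0.4,1,0,0,0,0.008,0.002,0.4,1]' ;  python3 -c "
from h import *
rel(seat(.060,-.017));"
```

```text
t: 14.25
tool_pos: [0.5718, 0.2663, 0.0708]
tool_rot: [2.81, 0.316, -1.16]
contact_force: [0.7, 0.6, -0.5]
opening: 0.0853
grip_force: 0.0
t 14.25 pos [0.5718 0.2663 0.0708] x [ 0.691  0.157 -0.706] y [ 0.222 -0.975 -0.   ] z [-0.688 -0.157 -0.709] q [0.3  0.71 1.2  0.06 2.01 1.65] F [ 0.7  0.6 -0.5] op 0.0853 g 0.0
shift fs [-0.0061 -0.0011 -0.0016]
```

```bash
python3 -m pendant '[0,0,0,0,0,0,0, 0,0,0,0,0,0,0, 0,0,0,0,0,0,0, 0,0,0,0,0,0,0, 0,0,0,0,0,0,0, 0,0,0,0,0,0,0,0,0,0,0,0,0,0,0,0,0,0,0,0,0]' 70; python3 -c "
from h import *
rel(seat(.060,-.017)); rel(seat(.060,.08))"
```

```text
t: 15.25
tool_pos: [0.5708, 0.2671, 0.0699]
tool_rot: [2.81, 0.317, -1.163]
contact_force: [1.1, 5.4, 1.3]
opening: 0.012
grip_force: 68.1
t 15.25 pos [0.5708 0.2671 0.0699] x [ 0.69   0.158 -0.706] y [ 0.222 -0.975 -0.002] z [-0.689 -0.156 -0.708] q [0.3  0.71 1.2  0.06 2.01 1.65] F [1.1 5.4 1.3] op 0.012 g 68.1
shift fs [-0.0062  0.0023 -0.0054]
t 15.25 pos [0.5708 0.2671 0.0699] x [ 0.69   0.158 -0.706] y [ 0.222 -0.975 -0.002] z [-0.689 -0.156 -0.708] q [0.3  0.71 1.2  0.06 2.01 1.65] F [1.1 5.4 1.3] op 0.012 g 68.1
shift fs [-0.0058  0.0021 -0.3288]
```

```bash
python3 -m pendant '[0,0,0,0,0,-0.05,0,0,0,0,0,0,-0.15,0,0,0,0,0,0,-0.3,0,0,0,0,0,0,-0.45,0,0,0.3,0,-0.1,0,-0.6,0,0,0.6,0,-0.2,0,-0.6,0,0,0.9,0,-0.2,0,-0.6,0,0,1,0,-0.2,0,-0.6,0,0,1,0,-0.2,0,-0.6,0]' ; python3 -c "
from h import *
st()"
```

```text
t: 16.38
tool_pos: [0.6533, 0.2844, 0.2412]
tool_rot: [3.066, 0.344, -0.402]
contact_force: [-0.7, 0.7, -1.6]
opening: 0.0116
grip_force: 68.2
t 16.38 pos [0.6533 0.2844 0.2412] x [ 0.942  0.214 -0.258] y [ 0.222 -0.975  0.001] z [-0.251 -0.058 -0.966] q [0.3  0.42 1.18 0.02 1.8  1.65] F [-0.7  0.7 -1.6] op 0.0116 g 68.2
```

```bash
python3 -m pendant '[0,0.3,0,0,0,0,0,0,0.5,0,0,0,0,0,0,0.5,0,0,0,0,0,0,0.5,0,0,0,0,0]' ; python3 -c "
from h import *
rel([.5437,.3796,.18])"
```

```text
t: 16.88
tool_pos: [0.654, 0.2847, 0.2391]
tool_rot: [3.121, 0.35, -0.003]
contact_force: [0.9, -0.2, -0.5]
opening: 0.0118
grip_force: 68.2
t 16.88 pos [0.654  0.2847 0.2391] x [ 0.975  0.222 -0.002] y [ 0.222 -0.975  0.   ] z [-0.002 -0.001 -1.   ] q [ 0.31  0.25  1.38 -0.    1.51  1.65] F [ 0.9 -0.2 -0.5] op 0.0118 g 68.2
shift fs [-0.2879 -0.39    0.1975]
```

```bash
python3 -m pendant '[0,0,0.25,-0.14,-0.15,0,0,0,0,0.5,-0.28,-0.3,0,0,0,0,0.5,-0.288,-0.39,0.1,0,0,0,0.5,-0.288,-0.39,0.198,0,0,0,0.5,-0.288,-0.39,0.198,0,0,0,0.5,-0.288,-0.39,0.198,0]' ; cat >> h.py <<'E'
C=np.array([.542,.3797,0]); CY=np.array([-.99926,.0384,0]); CX=np.array([.0384,.99926,0])
def clampview(n,zlo,zhi):
    from station import optics
    d=optics.get_image(n); W=world(d)+([.0018,-.0028,.0018] if n=="side" else [-.0016,-.0017,0] if n=="top" else 0); hsv=cv2.cvtColor(d["image"],cv2.COLOR_RGB2HSV).astype(int)
    q=W-C; x=q@CX; y=q@CY; z=W[...,2]; S=hsv[...,1]; ok=d["depth"]>0
    def r(nm,m):
        m=m&ok
        if m.sum()>5: print(n,nm,m.sum(),"x",np.percentile(x[m],[2,50,98]).round(4),"y",np.percentile(y[m],[1,50,99]).round(4),"z",np.percentile(z[m],[2,50,98]).round(4))
    r("rod",(hsv[...,0]>15)&(hsv[...,0]<32)&(S>100)&(abs(x)<.025)&(y<.075)&(y>-.09)&(z>zlo)&(z<zhi))
    r("anvil",(S<70)&(abs(x)<.025)&(y<-.058)&(y>-.09)&(z>.045)&(z<.07))
    r("guide",(S<70)&(abs(x)<.025)&(y>.08)&(y<.105)&(z>.055)&(z<.072))
    r("veeA",(S<70)&(abs(x)<.025)&(y>-.056)&(y<-.034)&(z>.03)&(z<.056))
    r("veeB",(S<70)&(abs(x)<.025)&(y<.056)&(y>.034)&(z>.03)&(z<.056))
    r("knob",((hsv[...,0]<6)|(hsv[...,0]>174))&(S>150)&(z>.06)&(y>.08))
    return d
E
python3 -c "
from h import *
rel([.5437,.3796,.0334])
for n in('side','top','wrist'): clampview(n,.1,.25)"
```

```text
t: 17.62
tool_pos: [0.5444, 0.3799, 0.1811]
tool_rot: [-3.141, 0.061, -0.001]
contact_force: [-0.2, -0.4, -0.2]
opening: 0.0123
grip_force: 68.4
t 17.62 pos [0.5444 0.3799 0.1811] x [ 0.999 -0.039  0.   ] y [-0.039 -0.999 -0.   ] z [ 0.001  0.    -1.   ] q [ 0.5   0.18  1.56 -0.    1.4   2.11] F [-0.2 -0.4 -0.2] op 0.0123 g 68.4
shift fs [-0.0027  0.0011  0.4922]
side rod 509 x [-0.0059  0.0029  0.0059] y [-0.0622  0.0275  0.0664] z [0.1989 0.2058 0.2091]
side anvil 228 x [-0.016   0.004   0.0172] y [-0.0773 -0.0678 -0.0647] z [0.0456 0.0612 0.0656]
side guide 153 x [-0.0164  0.0014  0.0166] y [0.0876 0.093  0.1041] z [0.0552 0.0639 0.0685]
side veeA 174 x [-0.0123  0.0016  0.0143] y [-0.0511 -0.0426 -0.0385] z [0.0304 0.0452 0.0522]
side veeB 165 x [-0.0123 -0.0009  0.0134] y [0.0387 0.0464 0.0513] z [0.0318 0.0458 0.0519]
side knob 574 x [-0.4355 -0.1588 -0.0265] y [0.1613 0.1985 0.5371] z [0.0724 0.1031 0.3003]
top rod 230 x [-0.0078 -0.0023  0.0052] y [0.0177 0.0425 0.0658] z [0.2025 0.2076 0.2106]
top anvil 16 x [-0.0167 -0.0133 -0.0103] y [-0.0754 -0.0669 -0.065 ] z [0.0518 0.0617 0.0654]
top veeB 69 x [-0.0149  0.0003  0.0095] y [0.039  0.0447 0.0507] z [0.0369 0.0477 0.0527]
top knob 10591 x [-0.1892 -0.1093 -0.0104] y [0.0827 0.1752 0.242 ] z [0.5036 0.5536 0.5897]
wrist rod 6555 x [-0.0067 -0.0002  0.0061] y [-0.064  -0.0244  0.0308] z [0.2044 0.209  0.211 ]
wrist anvil 616 x [-0.0157  0.      0.0165] y [-0.0769 -0.0713 -0.0657] z [0.0627 0.0642 0.0657]
wrist veeA 114 x [-0.0142  0.001   0.0153] y [-0.0514 -0.0507 -0.0485] z [0.0378 0.0475 0.0515]
```

```bash
python3 -m pendant '[0,0,0,-0.012,0,0.15,0,0,0,0,-0.012,0,0.3,0,0,0,0,-0.012,0,0.4,0,0,0,0,-0.012,0,0.45,0,0,0,0,-0.012,0,0.477,0,0,0,0,-0.012,0,0.477,0,0,0,0,-0.012,0,0.477,0]' ; python3 -c "
from h import *
st()
for n in('side',): clampview(n,.04,.09)"
```

```text
t: 18.65
tool_pos: [0.5408, 0.3805, 0.0388]
tool_rot: [-3.14, 0.059, -0.004]
contact_force: [0.4, -0.5, -0.9]
opening: 0.0122
grip_force: 68.4
t 18.65 pos [0.5408 0.3805 0.0388] x [ 0.999 -0.038  0.002] y [-0.038 -0.999 -0.001] z [ 0.002  0.001 -1.   ] q [0.5  0.31 1.66 0.   1.17 2.11] F [ 0.4 -0.5 -0.9] op 0.0122 g 68.4
side rod 359 x [-0.0058  0.0028  0.0065] y [-0.0585  0.035   0.0702] z [0.0568 0.0643 0.0672]
side anvil 213 x [-0.0156  0.0058  0.0174] y [-0.0771 -0.0684 -0.0646] z [0.0459 0.0622 0.0659]
side guide 154 x [-0.0164  0.0016  0.0168] y [0.0873 0.0933 0.1045] z [0.0552 0.064  0.0688]
side veeA 117 x [-0.006   0.009   0.0144] y [-0.051  -0.0426 -0.0387] z [0.0306 0.0419 0.0524]
side veeB 116 x [-0.0082  0.0089  0.0145] y [0.0389 0.0468 0.0511] z [0.0305 0.043  0.0526]
side knob 631 x [-0.4365 -0.1577 -0.0261] y [0.1149 0.1994 0.5376] z [0.0716 0.1041 0.4353]
```

Rod top is at 0.067, so it needs to drop another 8 mm. Its ends at y = -0.0585 and about +0.071 are clear of both the anvil and the plunger.

```bash
python3 -m pendant '[0,0,0,0,0,0.012,0,0,0,0,0,0,0.02,0,0,0,0,0,0,0.024,0,0,0,0,0,0,0.024,0]' ; python3 -m pendant '[0,0,0,0,0,0.003,0,0,0,0,0,0,0.003,0]'; python3 -c "
from h import *
clampview('side',.04,.09)"
```

```text
t: 19.2
tool_pos: [0.5402, 0.3809, 0.0314]
tool_rot: [-3.139, 0.059, -0.002]
contact_force: [-2.2, 1.6, 5.1]
opening: 0.0119
grip_force: 69.2
t: 19.45
tool_pos: [0.5403, 0.3809, 0.0313]
tool_rot: [-3.14, 0.059, -0.002]
contact_force: [-4.4, -0.4, 8.8]
opening: 0.0117
grip_force: 69.5
side rod 355 x [-0.0058  0.0031  0.0067] y [-0.0576  0.0359  0.0708] z [0.049  0.0568 0.0601]
side anvil 221 x [-0.0161  0.0043  0.0172] y [-0.0771 -0.0679 -0.0647] z [0.0458 0.0611 0.0658]
side guide 150 x [-0.0156  0.0017  0.0164] y [0.0873 0.093  0.1045] z [0.0556 0.0642 0.0684]
side veeA 90 x [-0.0013  0.01    0.0139] y [-0.0511 -0.0426 -0.0387] z [0.0305 0.0408 0.0519]
side veeB 100 x [-0.0122  0.0097  0.0143] y [0.039  0.0469 0.0511] z [0.0306 0.0444 0.0519]
side knob 618 x [-0.4367 -0.158  -0.0264] y [0.1518 0.2    0.5362] z [0.0728 0.1044 0.4335]
```

```bash
python3 -m pendant '[0,0,0,0,0,-0.003,0.2,0,0,0,0,0,-0.003,0.5,0,0,0,0,0,-0.003,0.5,0,0,0,0,0,-0.003,0.5,0,0,0,0,0,-0.1,0.5,0,0,0,0,0,-0.25,0.5,0,0,0,0,0,-0.45,0.5,0,0,0,0,0,-0.5,0.5,0,0,0,0,0,-0.5,0.5]' 40; python3 - <<'E'
from h import *
clampview('side',.04,.09);clampview('wrist',.04,.09)
d=__import__('station').optics.get_image("side");cv2.imwrite('pics/side6.png',cv2.resize(d['image'][130:310,200:440],(800,600),interpolation=2)[:,:,::-1])
A=C+.142*CY; print(A)
a=np.radians(140+87.8)
for j in (.09,1.7): print(j,A+.042*np.array([np.cos(a+j),np.sin(a+j),0]))
rel([.375,.352,.08])
E
```

```text
t: 20.62
tool_pos: [0.5404, 0.3803, 0.1805]
tool_rot: [-3.14, 0.059, -0.004]
contact_force: [0.2, -1.0, -0.3]
opening: 0.0429
grip_force: 0.0
side rod 606 x [-0.0049  0.0031  0.0069] y [-0.0578  0.009   0.0705] z [0.0496 0.0572 0.0603]
side anvil 226 x [-0.0162  0.0041  0.0172] y [-0.077  -0.0676 -0.0645] z [0.046  0.0612 0.0661]
side guide 153 x [-0.0159  0.0013  0.0166] y [0.0872 0.093  0.1045] z [0.0555 0.0643 0.0683]
side veeA 103 x [-0.0121  0.0097  0.0137] y [-0.0509 -0.042  -0.0387] z [0.0302 0.0399 0.0521]
side veeB 96 x [-0.0123  0.0096  0.014 ] y [0.0398 0.0468 0.0511] z [0.0306 0.0459 0.0526]
side knob 560 x [-0.4379 -0.1586 -0.0265] y [0.1615 0.1979 0.5367] z [0.0717 0.1028 0.304 ]
wrist rod 2081 x [-0.006   0.0003  0.007 ] y [-0.0583 -0.0009  0.0688] z [0.0536 0.0581 0.06  ]
wrist anvil 665 x [-0.0156  0.0002  0.0164] y [-0.0772 -0.0718 -0.0656] z [0.0626 0.0641 0.0656]
wrist guide 476 x [-0.0158  0.0004  0.0164] y [0.0865 0.0885 0.1046] z [0.0555 0.0658 0.0683]
wrist veeA 266 x [-0.0147 -0.0067  0.0152] y [-0.0513 -0.0458 -0.0398] z [0.0428 0.0501 0.0527]
wrist veeB 245 x [-0.0141 -0.0073  0.0148] y [0.0384 0.0422 0.0504] z [0.0329 0.0498 0.0524]
[0.40010508 0.3851528  0.        ]
0.09 [0.37480346 0.35162926 0.        ]
1.7 [0.43459453 0.36118453 0.        ]
t 20.77 pos [0.5384 0.3792 0.1759] x [ 0.999 -0.038 -0.004] y [-0.038 -0.999  0.002] z [-0.004 -0.002 -1.   ] q [ 0.5   0.17  1.58 -0.    1.4   2.11] F [ 0.7 -0.6 -0.4] op 0.0427 g 0.0
shift fs [-0.5396  0.1105  0.322 ]
```

View pics/side6.png

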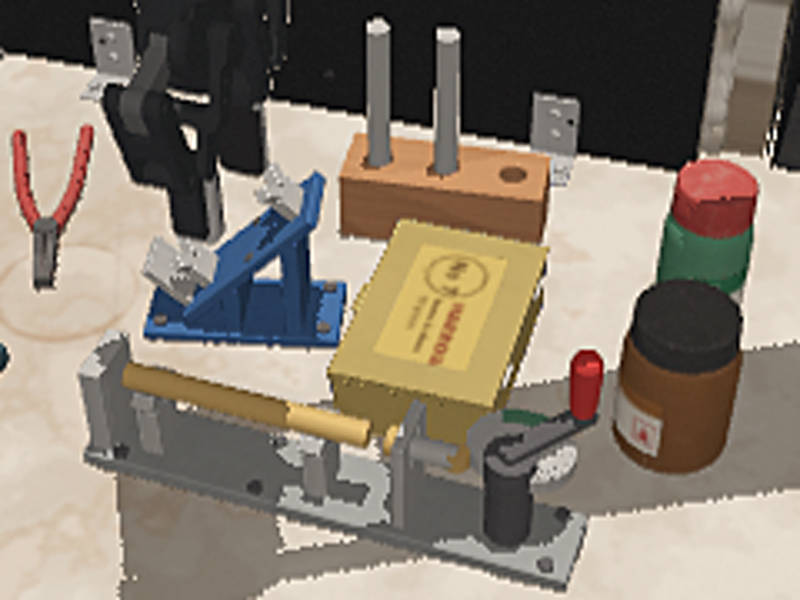

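The side view shows the blank lying level in both vees, from (130,375) to (370,432), next to the plunger. The knob is at (586,385). Next I'll go above the knob, turning the hand.

```bash
python3 -m pendant '[0,0,-0.3,-0.2,0.04,0,0.5,0,0,-0.6,-0.4,0.08,0,0.5,0,0,-0.9,-0.54,0.11,0,0.5,0,0,-1,-0.54,0.11,0,0.5,0,0,-1,-0.54,0.11,0,0.5]' 30 >/dev/null; python3 -m pendant '[0,0,-0.35,0,0,0,0.5,0,0,-0.7,0,0,0,0.5,0,0,-1,0,0,0,0.5,0,0,-1,0,0,0,0.5]' >/dev/null;python3 -m pendant '[0,0,-0.35,0,0,0,0.5,0,0,-0.7,0,0,0,0.5,0,0,-1,0,0,0,0.5,0,0,-1,0,0,0,0.5]' >/dev/null; python3 -m pendant '[0,0,-0.3,0,0,0,0.5,0,0,-0.3,0,0,0,0.5,0,0,-0.3,0,0,0,0.5]'; python3 -c "
from h import *
rel([.375,.352,.08])"
```

```text
t: 22.78
tool_pos: [0.3766, 0.3531, 0.1788]
tool_rot: [-2.09, -2.346, 0.0]
contact_force: [-0.3, 0.4, 0.2]
opening: 0.0427
grip_force: 0.0
t 22.77 pos [0.3766 0.3531 0.1788] x [-0.115  0.993 -0.   ] y [ 0.993  0.115 -0.   ] z [-0. -0. -1.] q [ 0.61 -0.17  1.92  0.    1.4   0.49] F [-0.3  0.4  0.2] op 0.0427 g 0.0
shift fs [-0.0029 -0.0055  0.3293]
```

```bash
python3 -m pendant '[0,0,0,-0.003,-0.006,0.15,0.5,0,0,0,-0.003,-0.006,0.3,0.5,0,0,0,-0.003,-0.006,0.33,0.5,0,0,0,-0.003,-0.006,0.33,0.5,0,0,0,-0.003,-0.006,0.33,0.2,0,0,0,-0.003,-0.006,0.33,0.2,0,0,0,-0.003,-0.006,0.33,0.2,0,0,0,-0.003,-0.006,0.33,0.2]' ; python3 - <<'E'
from h import *
p,R=st(); A=C+.142*CY; a=np.radians(227.8)
for j in (.09,.25,.45,.65,.85,1.05,1.2,1.35,1.5,1.65,1.75):
    k=A+.042*np.array([np.cos(a+j),np.sin(a+j),0]); k[2]=p[2]; print(j,(R.T@(k-p)/.3).round(3)[:2])
E
```

```text
t: 23.78
tool_pos: [0.3749, 0.3524, 0.0808]
tool_rot: [-2.085, -2.35, -0.001]
contact_force: [-3.9, -0.1, 3.1]
opening: 0.0173
grip_force: 2.0
t 23.77 pos [0.3749 0.3524 0.0808] x [-0.119  0.993  0.001] y [0.993 0.119 0.   ] z [ 0.     0.001 -1.   ] q [ 0.61 -0.07  2.    0.    1.21  0.49] F [-3.9 -0.1  3.1] op 0.0173 g 2.0
0.09 [-0.002 -0.001]
0.25 [-0.017  0.017]
0.45 [-0.03   0.041]
0.65 [-0.039  0.068]
0.85 [-0.041  0.096]
1.05 [-0.039  0.123]
1.2 [-0.033  0.144]
1.35 [-0.025  0.163]
1.5 [-0.013  0.181]
1.65 [0.    0.196]
1.75 [0.011 0.206]
```

```bash
python3 -m pendant '[0,0,0,-0.01,0.008,0,0.2,0,0,0,-0.017,0.017,0,0.2,0,0,0,-0.03,0.041,0,0.2,0,0,0,-0.039,0.068,0,0.2,0,0,0,-0.041,0.096,0,0.2,0,0,0,-0.039,0.123,0,0.2,0,0,0,-0.039,0.123,0,0.2]' ; python3 - <<'E'
from h import *
p,R=st(); A=C+.142*CY; a=np.radians(227.8); print("tool j",(np.arctan2(*(p-A)[1::-1])-a)%(2*np.pi),np.linalg.norm((p-A)[:2]))
for j in (1.05,1.2,1.35,1.5,1.65,1.75):
    k=A+.042*np.array([np.cos(a+j),np.sin(a+j),0]); k[2]=p[2]; print(j,(R.T@(k-p)/.3).round(3)[:2])
clampview("side",.04,.09)
E
```

```text
t: 24.65
tool_pos: [0.4134, 0.3443, 0.0793]
tool_rot: [2.085, 2.349, 0.0]
contact_force: [-0.2, -0.7, -1.3]
opening: 0.0172
grip_force: 0.4
t 24.65 pos [0.4134 0.3443 0.0793] x [-0.118  0.993 -0.001] y [0.993 0.118 0.001] z [ 0.001 -0.    -1.   ] q [ 0.56 -0.01  1.94 -0.    1.21  0.44] F [-0.2 -0.7 -1.3] op 0.0172 g 0.4
tool j 1.0514444494308322 0.04291945883022435
1.05 [ 0.003 -0.001]
1.2 [0.009 0.019]
1.35 [0.017 0.039]
1.5 [0.028 0.056]
1.65 [0.042 0.072]
1.75 [0.053 0.081]
side rod 607 x [-0.0049  0.0031  0.0066] y [-0.0638  0.0049  0.0699] z [0.0509 0.0572 0.0604]
side anvil 202 x [-0.0156  0.0066  0.0175] y [-0.077  -0.0689 -0.0646] z [0.0459 0.0625 0.0656]
side guide 148 x [-0.0165  0.0014  0.0163] y [0.0813 0.0922 0.0993] z [0.0559 0.065  0.0684]
side veeA 99 x [-0.0112  0.0096  0.0147] y [-0.0521 -0.0421 -0.0385] z [0.0313 0.0427 0.0515]
side veeB 100 x [-0.0113  0.0097  0.0144] y [0.0394 0.047  0.0509] z [0.0303 0.0441 0.053 ]
side knob 666 x [-0.4297 -0.1553  0.0103] y [0.1221 0.2043 0.5362] z [0.073  0.1056 0.4404]
```

The blank has been pushed almost up to the anvil, as expected at j≈1.05. I'll carry on to about 1.75.

```bash
python3 -m pendant '[0,0,0,0.009,0.019,0,0.2,0,0,0,0.017,0.039,0,0.2,0,0,0,0.028,0.056,0,0.2,0,0,0,0.042,0.072,0,0.2,0,0,0,0.053,0.081,0,0.2,0,0,0,0.053,0.081,0,0.2]' ; python3 - <<'E'
from h import *
p,R=st(); A=C+.142*CY; a=np.radians(227.8); print("tool j",(np.arctan2(*(p-A)[1::-1])-a)%(2*np.pi),np.linalg.norm((p-A)[:2]))
clampview("side",.04,.09)
E
```

```text
t: 25.45
tool_pos: [0.4348, 0.3635, 0.0793]
tool_rot: [-2.085, -2.35, 0.001]
contact_force: [-3.0, -0.9, -2.2]
opening: 0.0169
grip_force: 1.3
t 25.45 pos [0.4348 0.3635 0.0793] x [-0.119  0.993 -0.   ] y [ 0.993  0.119 -0.001] z [-0.001 -0.    -1.   ] q [0.56 0.06 1.87 0.   1.21 0.45] F [-3.  -0.9 -2.2] op 0.0169 g 1.3
tool j 1.7481375231343153 0.040901923017868526
side rod 613 x [-0.0048  0.0029  0.0071] y [-0.064   0.0056  0.0692] z [0.0507 0.057  0.0604]
side anvil 199 x [-0.0165  0.0074  0.0172] y [-0.0774 -0.0692 -0.0646] z [0.0461 0.0627 0.0654]
side guide 152 x [-0.0202  0.0011  0.0165] y [0.0807 0.0922 0.1016] z [0.0555 0.0651 0.0686]
side veeA 102 x [-0.0103  0.0091  0.0144] y [-0.0514 -0.0422 -0.0388] z [0.0303 0.0411 0.0519]
side veeB 100 x [-0.0119  0.0096  0.014 ] y [0.0391 0.0472 0.051 ] z [0.0302 0.0441 0.0529]
side knob 632 x [-0.4318 -0.1564  0.0344] y [0.1012 0.202  0.5332] z [0.0724 0.1049 0.4377]
```

```bash
python3 -m pendant '[0,0,0,0,0,0,0.4,0,0,0,0,0,0,0.4,0,0,0,0,0,-0.05,0.4,0,0,0,0,0,-0.2,0.4,0,0,0,0,0,-0.4,0.4,0,0,0,0,-0.2,-0.55,0.4,0,0,0,0,-0.4,-0.6,0.4,0,0,0,0,-0.5,-0.6,0.4,0,0,0,0,-0.5,-0.6,0.4]' ; python3 - <<'E'
from h import *
from station import optics
A=C+.142*CY
for n,off in(("top",[-.0016,-.0017,0]),("side",[.0018,-.0028,.0018])):
    d=clampview(n,.04,.09); W=world(d)+off; hsv=cv2.cvtColor(d["image"],cv2.COLOR_RGB2HSV)
    m=((hsv[...,0]<6)|(hsv[...,0]>174))&(hsv[...,1]>150)&(np.linalg.norm(W[...,:2]-A[:2],axis=-1)<.065)&(W[...,2]>.07)&(W[...,2]<.11)
    P=W[m]; 
    if len(P): k=cv2.minAreaRect((P[:,:2]*1000).astype(np.float32))[0]; v=np.array(k)/1000-A[:2]; print(n,k,"j",(np.arctan2(v[1],v[0])-np.radians(227.8))%(2*np.pi),np.linalg.norm(v))
    np.savez(f"pics/{n}9.npz",**d)
a=load("side9")["image"][130:310,200:440]; b=load("top9")["image"][110:300,240:420]
o=np.hstack([cv2.resize(a,(440,330),interpolation=2),cv2.resize(b,(330,330),interpolation=2)]); cv2.imwrite("pics/fin.png",o[:,:,::-1]); st()
E
```

```text
t: 26.62
tool_pos: [0.2849, 0.346, 0.2624]
tool_rot: [2.082, 2.352, 0.008]
contact_force: [0.5, 0.5, -0.2]
opening: 0.0342
grip_force: 0.0
top rod 447 x [-0.0069 -0.0011  0.006 ] y [-0.0639  0.0028  0.0701] z [0.0504 0.0575 0.0613]
top anvil 117 x [-0.0169 -0.0004  0.0156] y [-0.0768 -0.0696 -0.065 ] z [0.0482 0.0635 0.067 ]
top guide 87 x [-0.0168 -0.0003  0.015 ] y [0.0803 0.0902 0.0988] z [0.0554 0.0657 0.0693]
top veeA 51 x [-0.0151 -0.0086  0.0144] y [-0.051  -0.0443 -0.039 ] z [0.034  0.0494 0.0527]
top veeB 45 x [-0.0151 -0.0089  0.0139] y [0.0393 0.0448 0.0506] z [0.0443 0.0495 0.0546]
top knob 3227 x [-0.3117 -0.0597  0.0017] y [0.1054 0.2274 0.258 ] z [0.1067 0.5716 0.5846]
top (433.9217529296875, 359.2267761230469) j 1.6532442608246907 0.042611337483137
side rod 610 x [-0.0053  0.0031  0.0071] y [-0.0642  0.0049  0.0692] z [0.0507 0.0572 0.0602]
side anvil 196 x [-0.0157  0.0068  0.017 ] y [-0.0769 -0.0691 -0.0645] z [0.0459 0.0626 0.0661]
side guide 149 x [-0.0199  0.0006  0.0167] y [0.0806 0.0922 0.1016] z [0.0556 0.0652 0.0689]
side veeA 102 x [-0.0114  0.0095  0.0139] y [-0.0504 -0.0423 -0.0387] z [0.0305 0.0403 0.0522]
side veeB 99 x [-0.0122  0.0098  0.0141] y [0.0391 0.0472 0.051 ] z [0.0309 0.0452 0.0524]
side knob 522 x [-0.4166 -0.1581 -0.0165] y [0.1011 0.198  0.5367] z [0.0733 0.1024 0.4659]
side (433.9761657714844, 362.04595947265625) j 1.7086460609838348 0.04100215275440232
t 26.73 pos [0.2864 0.3458 0.2612] x [-0.119  0.993  0.001] y [0.993 0.119 0.003] z [ 0.002  0.002 -1.   ] q [ 0.71 -0.41  1.97 -0.    1.58  0.59] F [ 0.3 -0.   0. ] op 0.0342 g 0.0
```

View pics/fin.png

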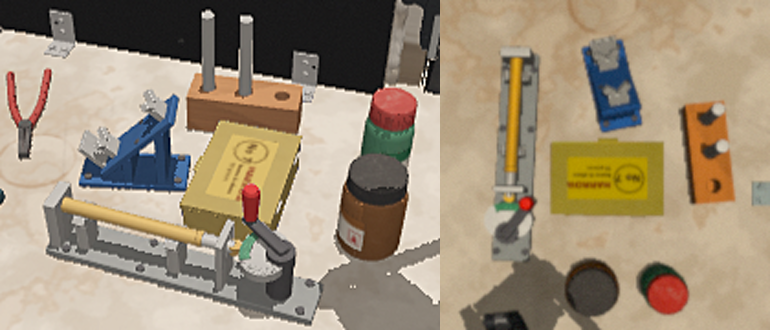

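The views show the blank pressed against the anvil, at (62,205) in the side view. The green flat faces the plunger, with the crank at about 1.68 rad. The steels, bottle and jar look unmoved and the gripper is clear. I'm handing the job in.

```bash
python3 -c "
from station import ctrl
print(ctrl.finish_job())"
```

```text
the job is handed in; nothing more can be done
None
```

The job is handed in: the brass blank was rested in the V-block on the stop, let go, retaken from the side and laid in the clamp. The crank now reads about 1.68 rad by the cameras, on the green flat with the blank against the anvil, and the steel blanks, bottle and jar look unmoved; the hand-in call gave no verdict.

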